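Clamp a satinwood offcut on the light box

TASK

Slide the satinwood offcut across the light box's glass until its far edge lies flat against the wooden fence, then press the raised hold-down bar down over it until the catch holds it shut. Leave the other things on the bench and on the glass where they are.

Things in the scene. Friction and masses are not known exactly. Their poses are not given: they have to be found in the camera images.
- lightbox: Low wooden light box fixed to the bench, 250 (x) x 340 (y) x 50 mm high, with a flush white frosted glass top and a brass knob on its left (+y) side. Origin: centre of its underside; x points away from the robot to the edge with the fence, y along the fence to the left, z up. It carries the fence, the hinged hold-down bar and the catch post.
- fence_face (a point): Middle of the foot of the near face of the low fruitwood fence (18 x 230 mm, 14 mm above the glass) along the far edge of the glass; at glass height, 50 mm above the bench. In the light box's frame: x +90, y -5, z +50 mm; same axes.
- offcut: Flat satinwood (pale yellow-brown) block, 100 (x) x 70 (y) x 14 mm high, about 90 g, lying loose on the near part of the glass. Origin: centre of its underside; its own x points roughly to the fence. Home against the fence its centre is 50 mm before the fence face, and its far end lies under the bar.
- bar (a joint): Angle (rad) of the hold-down bar about the hinge at its right (-y) end: 0 level and shut, positive raised; starts at 0.4 to 0.6. A light spring lifts it. Its free end's last 12 mm push past a sprung catch (5 to 10 N at the end); fully down it stays shut, else it springs up. Fruitwood, 30 wide, 12 thick, 276 mm long; shut, its underside is 16 mm above the glass, 2 mm over the offcut.
- bar_hinge (a point): Point on the bar's hinge axis, mid-width of the bar, in the light box's frame at x +70, y -147, z +72 mm. The axis runs along the light box's x; the bar runs from here towards +y, close before the fence.
- catch_post (a point): Top centre of the brass catch post (26 x 12 mm, top 90 mm above the bench) at the bar's free end, in the light box's frame at x +70, y +154, z +90 mm; its sprung ball faces the bar, whose end snaps under it.
- bar_pad (a point): Centre of the top face of the round brass thumb plate (28 mm across) near the free end of the bar, 250 mm from the hinge and 10 mm above the bar's middle plane; moves with the bar; shut it is 82 mm above the bench. Its z is the normal of the bar's top.
- weight: Bystander: small brass knobbed weight, 30 mm across, 32 mm high, on the near left part of the glass. Origin: centre of its underside.
- jar: Bystander: brown stoneware jar with a wooden stopper, 84 mm across, 134 mm high, on the bench to the left. Origin: centre of its underside.
- divider: Bystander: steel divider with a knurled wheel lying on the bench to the left, 160 mm long. Origin: about its middle, on the bench.
- burnisher: Bystander: carved fruitwood burnishing stick lying on the bench to the right, 155 mm long. Origin: about its middle, on the bench.
- sanding_block: Bystander: wooden sanding block with a cork sole, 110 x 60 x 38 mm, on the bench to the right. Origin: centre of its underside.
Not all that is in view belongs to the job. What is meant by the offcut is not blue, and is the smaller of those in its own colour.

How it is judged:
On the way, in this order (a step that is already met when the one before it is completed fails the run):
1. the offcut lies flat against the fence while the bar is still raised (x of offcut in the frame of fence_face between -0.056 and -0.044 m and y of offcut in the frame of fence_face between -0.09 and 0.09 m and z of offcut in the frame of fence_face below 0.006 m and angle between the x axis of offcut and the x axis of lightbox, either way round below 0.08 rad and angle between offcut's own z axis and vertical below 0.06 rad and value of joint bar above 0.15 rad), for 0.2 s.
2. the bar is pressed shut over the offcut (x of offcut in the frame of fence_face between -0.056 and -0.044 m and y of offcut in the frame of fence_face between -0.09 and 0.09 m and z of offcut in the frame of fence_face below 0.006 m and angle between the x axis of offcut and the x axis of lightbox, either way round below 0.08 rad and angle between offcut's own z axis and vertical below 0.06 rad and value of joint bar below 0.02 rad), for 0.2 s.
At the end, for the whole second after the job is handed in: The offcut lies flat on the glass with its end against the fence (centre within 6 mm of 50 mm before the fence face, square to it within 0.08 rad, within 90 mm of the fence's middle along the fence), and the bar stays shut (below 0.02 rad) by its catch with everything at rest (all of step 2 and linear speed of offcut below 0.02 m/s and velocity of joint bar below 0.05 rad/s); the robot touches nothing.
It fails at once if the brass weight on the glass is moved more than 40 mm (distance of weight from where it was at the start of the episode above 0.04 m).
It fails at once if any other thing on the bench is moved more than 40 mm (distance of any of jar, divider, burnisher, sanding_block from where it was at the start of the episode above 0.04 m).
It also fails if it takes over 48 s, if anything falls off the work surface, if the arm or the gripper's body presses on something with over 40 N, if the wrist force passes 120 N, or if a joint passes its speed limit or range.

ROBOT

A 6-joint arm with a two-finger parallel gripper is mounted at the origin on the work surface. World frame = base frame: x ahead of the robot, y to its left, z up, the work surface at z = 0. Lengths are in m, angles in rad, forces in N, time in s.
With the tool pointing down it reaches from about 0.3 to 0.85 m from the base axis. Payload 5.4 kg.
Tool frame: the origin (TCP) lies at the very end of the fingers, on their centre line; the grasp point (between the pads) lies 19 mm behind it; z points along the fingers, y is the line along which they close (so a half turn about z gives the same grasp; the last joint's range is limited). The gripper opens to 85 mm and grips with 20 to 120 N. Pads are 22 mm wide; open, the fingers measure 114 mm over their backs; the gripper's body (76 mm by 85 mm) begins 54 mm behind the grasp point. The pads swing forward as they close: fully open they stand 13 mm farther back than shut.
Start: joints at [-1.363, 0.158, 1.597, -0, 1.386, -0.21], TCP at [0.233, -0.526, 0.192] pointing down, gripper open.
Joint ranges: [-2.91, 2.91], [-0.94, 2.29], [0.18, 2.7], [-1.29, 4.43], [0.17, 2.64], [-3, 3]. Speed limits (rad/s): [2.57, 2.57, 3.14, 3.14, 3.14, 3.14].

INTERFACE

Orientations are given as a 3x3 rotation matrix whose columns are the frame's x, y, z axes.
In Python, from bench import r, viewer gives the robot as it stands.
- The arm moves only by the tool carry_out, never from a script. Its argument "targets" is a list of rows, each a list of 3 entries, a list of its own where there are three numbers: the opening, from -1 (shut) to 1 (fully open), then the shift along the world's x, y, z scaled (see below), then the turn, a rotation vector about the world's x, y, z scaled (see below). A call has 1 to 20 rows; each row is the pose to reach, as a shift and turn from the pose commanded when the call began; what a row does not reach only later rows make up. The controller multiplies each number of a shift by 0.3 m and each number of a turn by 90 degrees. A row lasts 1/8 s, in which the tool goes at most 62.5 mm and 10.7 degrees, less where a joint would pass 70% of its speed; a pose out of reach is approached as far as the arm can. A call with a number of a shift or a turn outside -1 to 1 is refused whole. A call with a gripper value outside its range is refused whole. The fingers move at their own pace and stop on an object; the grip force is fixed at half the most. Time passes only in rows, so rows that repeat a pose let the fingers close. It gives the time, the measured TCP pose, the force, the opening and the grip force at its end, in the units of the state.
- r.read_state(): the state, without advancing time (a new reading comes with each control period).
- viewer.read_camera(name): name is "scene" or "side" or "wrist"; returns a dict with "img" (384x512x3 uint8, red, green, blue), "fx", "fy", "cx", "cy" (pixels), "R" (3x3) and "t" (3): a world point X has camera coordinates R X + t. Camera axes: x right, y down, z forward; pixel columns grow to the right and rows downward; lengths in m; the calibration is good to about 2 mm. The wrist camera is an equidistant fisheye: a pixel r from the principal point sees the ray r / f radians off the axis. A picture is of the moment at which its call begins. There is no depth.
- r.sign_off(): hands the job in; it is judged then, once.
The state is a dict: "t": time; "joints": joint angles; "qd": joint speeds; "tau": joint torques, N m; "tool_pos": TCP position; "eef_rot": TCP orientation; "ft_force": force on the tool from outside, world axes, zero at the start; "torque": the same for the moment, N m; "width": finger opening in m; "gripper_force": force on a finger pad.
Only numpy, scipy, OpenCV 4.12 (cv2) and the standard library are available. Lean on these libraries where they do the work, as an engineer would, in place of code of your own. Each camera call takes 0.05 s, during which the arm holds its last target. There are 200 camera calls.

## Working session

There is one attempt and no reset: what is moved stays moved. The work goes in short steps, Python scripts to look and compute and a tool call to move; the robot and the scene stay as the last step left them, time stands still between calls to the robot, and variables do not carry over. Pictures are saved under pics/ and viewed, at most 10 in all, crops included, and the job is handed in when it is done.

Besides the shell and the picture viewer there is one more tool, called after "Emit:" in YAML: its name, and indented under it one key for each argument. carry_out: Moves the arm, as the interface text tells. Shifts and turns lie within -1 to 1; 1 stands for 0.3 m of shift or 90 degrees of turn. Its arguments: {"type":"object","properties":{"targets":{"type":"array"}},"required":["targets"]}

```bash
ls; mkdir -p pics
python3 - <<'E'
from bench import r, viewer
import cv2, numpy as np, pickle
d={}
for n in ("scene","side"):
    c=viewer.read_camera(n); d[n]=c
    cv2.imwrite(f"pics/{n}0.png",c["img"][:,:,::-1])
    print(n,c["fx"],c["fy"],c["cx"],c["cy"],np.round(c["R"],4).tolist(),np.round(c["t"],4).tolist())
pickle.dump(d,open("c0.pkl","wb"))
s=r.read_state(); print(s["t"],s["tool_pos"],np.round(s["eef_rot"],3).tolist(),s["width"])
E
```

```text
pics
scene 414.3715395863062 414.3715395863062 248.47030189591035 186.5347849880986 [[0.4175, 0.9085, 0.0199], [0.6109, -0.2644, -0.7462], [-0.6726, 0.3237, -0.6654]] [-0.2114, -0.2186, 1.5298]
side 362.1803649296358 362.1803649296358 257.5005670446347 192.0332852641227 [[-0.9375, -0.3481, -0.0021], [-0.2357, 0.6391, -0.7321], [0.2562, -0.6858, -0.6812]] [0.4868, 0.1608, 0.9745]
0.1 [ 0.23313399 -0.52495241  0.19091563] [[0.914, 0.406, -0.0], [0.406, -0.914, 0.002], [0.0, -0.002, -1.0]] 0.08554936646377635
```

View pics/scene0.png

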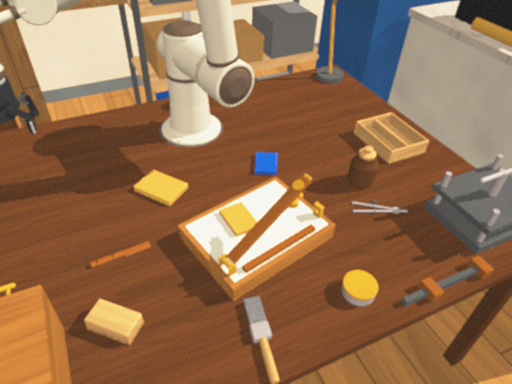

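View pics/side0.png

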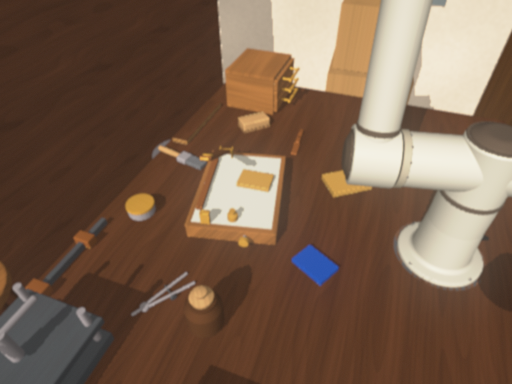

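Candidates: yellow block on the glass (scene 239,218; side 255,180), a larger yellow block on the bench (scene 161,187; side 346,183), and a blue block (scene 266,163). The one on the glass fits, being not blue and the smaller of the yellow pair. I'll confirm it in an enlarged crop.

Run:
```python
import cv2, numpy as np, pickle
d=pickle.load(open("c0.pkl","rb"))
a=d["scene"]["img"][150:300,130:345]; b=d["side"]["img"][140:255,180:380]
a=cv2.resize(a,None,fx=3.4,fy=3.4,interpolation=cv2.INTER_CUBIC)[:, :, ::-1]
b=cv2.resize(b,None,fx=4,fy=4,interpolation=cv2.INTER_CUBIC)[:, :, ::-1]
cv2.imwrite("pics/cropa.png",a); cv2.imwrite("pics/cropb.png",b)
```

```text
(no output)
```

View pics/cropa.png

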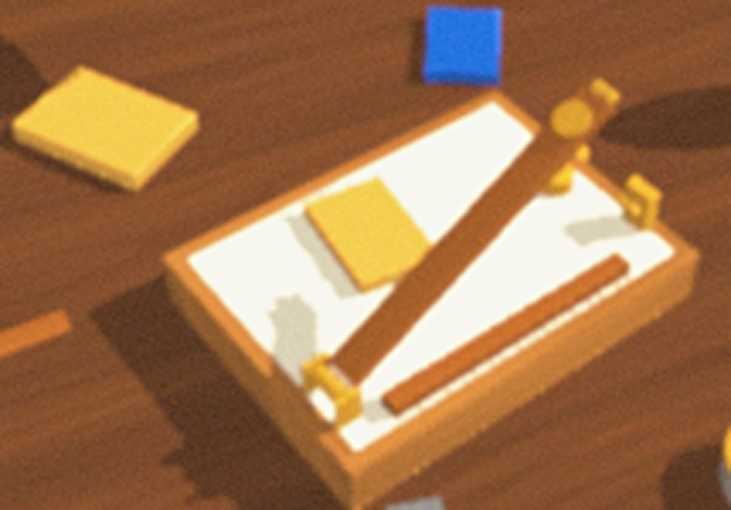

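View pics/cropb.png

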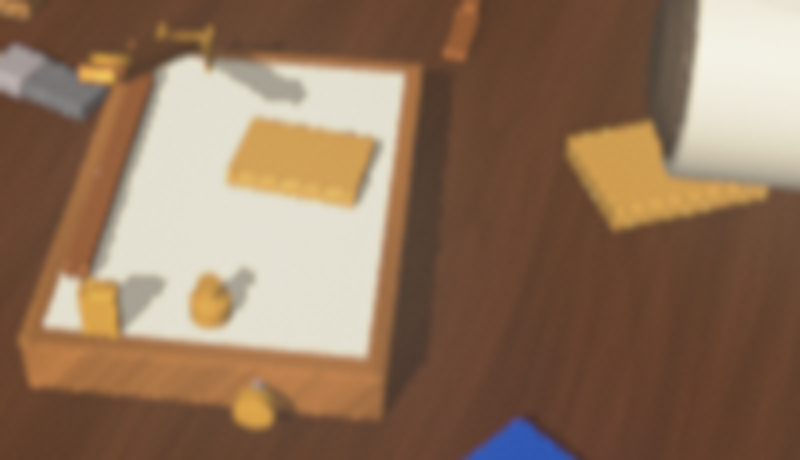

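The crop confirms it: the block on the glass (scene px ~239,218; side ~255,180) is the smaller yellow one, and the one on the bench is larger. The weight is at side px ~(232,215), hidden behind the bar in the scene view. The bar is raised, with its hinge at scene ~(228,265) and its pad at scene ~(298,184).

```bash
cat > h.py <<'E'
import numpy as np, cv2, pickle
def ray(c,uv):
    uv=np.atleast_2d(uv).astype(float); R=np.array(c["R"]);t=np.array(c["t"])
    d=np.c_[(uv[:,0]-c["cx"])/c["fx"],(uv[:,1]-c["cy"])/c["fy"],np.ones(len(uv))]@R
    return -R.T@t, d
def onplane(c,uv,z):
    o,d=ray(c,uv); return (o+d*((z-o[2])/d[:,2])[:,None])[:,:2]
def tri(c1,u1,c2,u2):
    o,d=ray(c1,u1);p,e=ray(c2,u2);d=d[0];e=e[0]
    s=np.linalg.lstsq(np.c_[d,-e],p-o,rcond=None)[0]; a=o+s[0]*d;b=p+s[1]*e
    return (a+b)/2,np.linalg.norm(a-b)
def proj(c,X):
    q=np.array(c["R"])@X+c["t"]; return q[:2]/q[2]*c["fx"]+[c["cx"],c["cy"]]
E
python3 - <<'E'
from h import *
d=pickle.load(open("c0.pkl","rb"));S=d["scene"];D=d["side"]
fa=lambda p:np.array(p)/3.4+[130,150]; fb=lambda p:np.array(p)/4+[180,140]
np.set_printoptions(precision=4,suppress=True)
a=onplane(S,fa([(497,92),(168,262),(352,465),(697,255)]),.05); print("box scene NL NR FR FL\n",a, a.mean(0),np.linalg.norm(a-np.roll(a,-1,0),axis=1))
b=onplane(D,fb([(20,340),(388,362),(422,68)]),.05); print("box side FL NL NR\n",b,(b[0]+b[2])/2)
for n,c,roi in(("scene",S,(205,240,212,262)),("side",D,(160,195,230,280))):
    y0,y1,x0,x1=roi; im=c["img"][y0:y1,x0:x1]
    hsv=cv2.cvtColor(im,cv2.COLOR_RGB2HSV)
    m=cv2.inRange(hsv,(10,90,60),(32,255,255))
    n_,l,st,ce=cv2.connectedComponentsWithStats(m); k=1+np.argmax(st[1:,4]); 
    cn=max(cv2.findContours((l==k).astype(np.uint8),0,1)[0],key=cv2.contourArea)[:,0]+[x0,y0]
    r=cv2.minAreaRect((onplane(c,cn,.064)*1000).astype(np.float32)); print(n,st[k],r)
print("off scene",onplane(S,fa([(378,180),(306,208),(368,289)]),.064))
o=onplane(D,fb([(255,118),(375,137),(357,190),(230,170)]),.064);print("off side",o,o.mean(0))
print("weight", onplane(D,fb([(210,322)]),.05), "hinge",tri(S,fa((333,388)),D,fb((190,45))))
print("post top",tri(S,fa((645,185)),D,fb((98,284))),"pad@z.15-.2",onplane(S,fa([(573,118)]),.15),onplane(S,fa([(573,118)]),.2))
E
```

```text
box scene NL NR FR FL
 [[ 0.4272  0.1273]
 [ 0.5064 -0.2012]
 [ 0.7349 -0.1441]
 [ 0.6652  0.1804]] [ 0.5834 -0.0094] [0.338  0.2355 0.3319 0.2439]
box side FL NL NR
 [[ 0.6586  0.1881]
 [ 0.4189  0.1205]
 [ 0.4924 -0.1944]] [ 0.5755 -0.0032]
scene [  8   0  42  35 962] ((566.731689453125, -41.484989166259766), (139.97227478027344, 89.05392456054688), 4.883563041687012)
side [  7  10  37  22 571] ((541.2952270507812, -37.17506790161133), (100.59412384033203, 79.18389129638672), 4.809364318847656)
off scene [[ 0.5009 -0.0211]
 [ 0.5074 -0.0865]
 [ 0.6053 -0.0756]]
off side [[ 0.591  -0.0704]
 [ 0.4959 -0.081 ]
 [ 0.4891 -0.0189]
 [ 0.5857 -0.0071]] [ 0.5404 -0.0443]
weight [[0.5445 0.1284]] hinge (array([ 0.678 , -0.1365,  0.0648]), np.float64(0.005079725181566639))
post top (array([0.6127, 0.1571, 0.0899]), np.float64(0.003527065670898601)) pad@z.15-.2 [[0.5792 0.1061]] [[0.6265 0.0732]]
```

Emit:
carry_out:
  targets:
    - [-0.5,[0.2,0.5,0],[0,0,-0.115]]
    - [-0.5,[0.4,0.93,0],[0,0,-0.115]]
    - [-0.5,[0.4,0.93,0],[0,0,-0.115]]
    - [-0.5,[0.4,0.93,0],[0,0,-0.115]]
    - [-0.5,[0.4,0.93,0],[0,0,-0.115]]
    - [-0.5,[0.4,0.93,0],[0,0,-0.115]]
    - [-0.5,[0.4,0.93,0],[0,0,-0.115]]

```text
t: 0.98
tool_pos: [0.3531, -0.2469, 0.1917]
eef_rot: [[0.972, 0.235, -0.0], [0.235, -0.972, -0.0], [-0.0, 0.0, -1.0]]
ft_force: [0.6, 0.6, 0.1]
width: 0.0214
gripper_force: 0.0
```

Emit:
carry_out:
  targets:
    - [-0.5,[0.39,0.62,0],[0,0,0]]
    - [-0.5,[0.39,0.62,0],[0,0,0]]
    - [-0.5,[0.39,0.62,0],[0,0,0]]
    - [-0.5,[0.39,0.62,-0.1],[0,0,0]]
    - [-0.5,[0.39,0.62,-0.2],[0,0,0]]
    - [-0.5,[0.39,0.62,-0.2],[0,0,0]]
    - [-0.5,[0.39,0.62,-0.2],[0,0,0]]

```text
t: 1.85
tool_pos: [0.4709, -0.062, 0.1329]
eef_rot: [[0.972, 0.233, 0.001], [0.233, -0.972, -0.001], [0.001, 0.001, -1.0]]
ft_force: [0.1, 0.3, -0.0]
width: 0.0217
gripper_force: 0.0
```

Run:
```python
from bench import r, viewer
import cv2,pickle,numpy as np
c=viewer.read_camera("wrist"); pickle.dump(c,open("w1.pkl","wb"))
cv2.imwrite("pics/w1.png",cv2.resize(c["img"],(768,576))[:,:,::-1])
print(c["fx"],c["fy"],c["cx"],c["cy"],np.round(c["R"],4).tolist(),np.round(c["t"],4).tolist(),r.read_state()["tool_pos"])
```

```text
297.3186396354542 297.3186396354542 258.4914344853538 195.5638802102748 [[0.2335, -0.9724, 0.0005], [-0.9353, -0.2244, 0.2737], [-0.266, -0.0644, -0.9618]] [-0.1694, 0.4066, 0.4446] [ 0.47123252 -0.06203309  0.13330162]
```

View pics/w1.png

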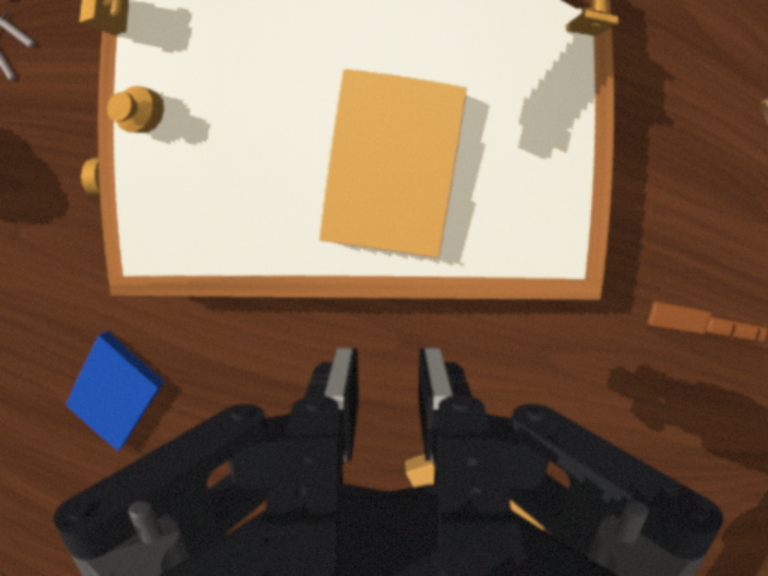

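The wrist view shows the offcut with corners at (344,69), (466,87), (439,257), (321,241), the weight at (135,108), and the box's near corners at (112,295) and (601,299), all in enlarged pixels. I'll use these to refine the poses.

Run:
```python
from h import *
np.set_printoptions(precision=4,suppress=True)
c=pickle.load(open("w1.pkl","rb"))
def fish(uv,z):
    uv=np.array(uv,float)/1.5-[c["cx"],c["cy"]]; rr=np.linalg.norm(uv,axis=1); th=rr/c["fx"]
    d=np.c_[uv/rr[:,None]*np.sin(th)[:,None],np.cos(th)]@c["R"]; o=-c["R"].T@c["t"]
    return (o+d*((z-o[2])/d[:,2])[:,None])[:,:2]
hsv=cv2.cvtColor(c["img"],cv2.COLOR_RGB2HSV)[:,:,:]
m=cv2.inRange(hsv,(12,100,150),(30,255,255)); m[:40]=0;m[180:]=0;m[:,:200]=0;m[:,330:]=0
cn=max(cv2.findContours(m,0,1)[0],key=cv2.contourArea)[:,0]
r=cv2.minAreaRect((fish((cn+.0)*1.5,.064)*1000).astype(np.float32)); print(r)
o=fish([(344,69),(466,87),(439,257),(321,241)],.064); print("off",o,o.mean(0))
b=fish([(112,295),(601,299)],.05); y=b[0]-b[1]; L=np.linalg.norm(y); yaw=np.arctan2(-y[0],y[1]); ux=np.array([np.cos(yaw),np.sin(yaw)]);uy=np.array([-ux[1],ux[0]])
C=b.mean(0)+.125*ux; print("box near",b,L,"yaw",yaw,"C",C)
P=lambda p:((p-C)@np.c_[ux,uy])
e=(o[0]+o[1]-o[2]-o[3]); print("off yaw",np.arctan2(e[1],e[0]),"off in box",P(o.mean(0)),P(o))
print("weight",P(fish([(135,112)],.055)),"post top",P(fish([(100,10)],.09)))
for n,q in (("start",(-.120,-.024)),("end",(-.021,-.026))): print(n,C+ux*q[0]+uy*q[1])
```

```text
((542.8461303710938, -45.86604690551758), (99.71234893798828, 69.65404510498047), 4.974297523498535)
off [[ 0.5892 -0.0075]
 [ 0.5956 -0.0763]
 [ 0.4965 -0.0854]
 [ 0.4898 -0.017 ]] [ 0.5428 -0.0466]
box near [[ 0.4172  0.1288]
 [ 0.4942 -0.2038]] 0.34140046022839304 yaw 0.22748829900886394 C [ 0.5775 -0.0093]
off yaw 0.09338909183212672 off in box [-0.0422 -0.0285] [[ 0.0118 -0.001 ]
 [ 0.0026 -0.0694]
 [-0.0961 -0.0559]
 [-0.0872  0.0123]]
weight [[-0.0009  0.1369]] post top [[0.0622 0.1454]]
start [ 0.466  -0.0597]
end [ 0.5629 -0.0393]
```

Emit:
carry_out:
  targets:
    - [-0.5,[-0.016,0.007,-0.12],[0,0,0]]
    - [-0.5,[-0.016,0.007,-0.2],[0,0,0]]
    - [-0.5,[-0.016,0.007,-0.24],[0,0,0]]
    - [-0.5,[-0.016,0.007,-0.26],[0,0,0]]
    - [-0.5,[-0.016,0.007,-0.26],[0,0,0]]
    - [-0.5,[-0.016,0.007,-0.26],[0,0,0]]

```text
t: 2.65
tool_pos: [0.4663, -0.0588, 0.0548]
eef_rot: [[0.972, 0.235, 0.002], [0.235, -0.972, -0.001], [0.002, 0.001, -1.0]]
ft_force: [-0.1, -0.4, 0.9]
width: 0.0215
gripper_force: 0.0
```

Emit:
carry_out:
  targets:
    - [-0.5,[0.03,0.006,-0.005],[0,0,0]]
    - [-0.5,[0.06,0.013,-0.005],[0,0,0]]
    - [-0.5,[0.09,0.019,-0.005],[0,0,0]]
    - [-0.5,[0.12,0.025,-0.005],[0,0,0]]
    - [-0.5,[0.15,0.032,-0.005],[0,0,0]]
    - [-0.5,[0.18,0.038,-0.005],[0,0,0]]
    - [-0.5,[0.21,0.044,-0.005],[0,0,0]]
    - [-0.5,[0.235,0.05,-0.005],[0,0,0]]
    - [-0.5,[0.26,0.055,-0.005],[0,0,0]]
    - [-0.5,[0.275,0.058,-0.005],[0,0,0]]
    - [-0.5,[0.29,0.061,-0.005],[0,0,0]]
    - [-0.5,[0.3,0.063,-0.005],[0,0,0]]
    - [-0.5,[0.305,0.065,-0.005],[0,0,0]]
    - [-0.5,[0.305,0.065,-0.005],[0,0,0]]
    - [-0.5,[0.305,0.065,-0.005],[0,0,0]]

```text
t: 4.53
tool_pos: [0.5568, -0.0389, 0.0523]
eef_rot: [[0.972, 0.235, -0.0], [0.235, -0.972, 0.0], [-0.0, -0.0, -1.0]]
ft_force: [0.8, 0.3, 0.4]
width: 0.0214
gripper_force: 0.0
```

Run:
```python
from bench import r, viewer
import cv2,pickle,numpy as np
c=viewer.read_camera("wrist"); pickle.dump(c,open("w2.pkl","wb"))
cv2.imwrite("pics/w2.png",cv2.resize(c["img"],(768,576))[:,:,::-1])
```

```text
(no output)
```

View pics/w2.png

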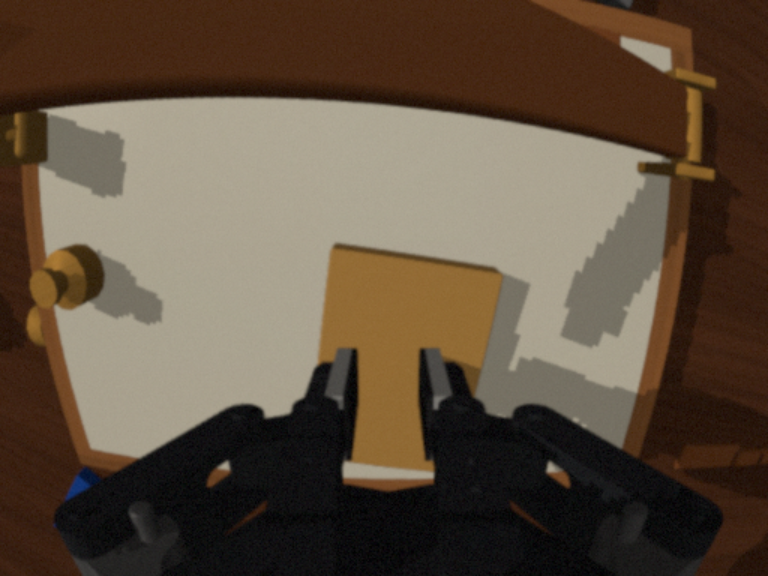

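The open-ish fingertips stand farther back than expected and passed over the top of the block, which hasn't moved: its far corners are at (335,245) and (500,270), still skewed. I'll lift, go back, shut the fingers and push with the shut tips, aligned to the block first.

Emit:
carry_out:
  targets:
    - [-0.5,[0,0,0.1],[0,0,0]]
    - [-1,[-0.1,-0.02,0.1],[0,0,-0.086]]
    - [-1,[-0.289,-0.05,0.1],[0,0,-0.086]]
    - [-1,[-0.289,-0.05,0.1],[0,0,-0.086]]
    - [-1,[-0.289,-0.05,0.1],[0,0,-0.086]]
    - [-1,[-0.289,-0.05,0.05],[0,0,-0.086]]
    - [-1,[-0.289,-0.05,0.02],[0,0,-0.086]]
    - [-1,[-0.289,-0.05,0.01],[0,0,-0.086]]
    - [-1,[-0.289,-0.05,0.01],[0,0,-0.086]]
    - [-1,[-0.289,-0.05,0.01],[0,0,-0.086]]

```text
t: 5.82
tool_pos: [0.4706, -0.0541, 0.0556]
eef_rot: [[0.995, 0.102, 0.001], [0.102, -0.995, -0.0], [0.001, 0.0, -1.0]]
ft_force: [0.9, 0.7, 1.2]
width: -0.0
gripper_force: 0.0
```

Run:
```python
from bench import r, viewer
import cv2,pickle,numpy as np
c=viewer.read_camera("wrist"); pickle.dump(c,open("w3.pkl","wb"))
d=viewer.read_camera("scene")
a=cv2.resize(c["img"],(512,384)); b=cv2.resize(d["img"][140:300,170:340],(408,384))
cv2.imwrite("pics/w3.png",cv2.resize(np.hstack([a[:,112:],b]),None,fx=.98,fy=.98)[:,:,::-1])
```

```text
(no output)
```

View pics/w3.png

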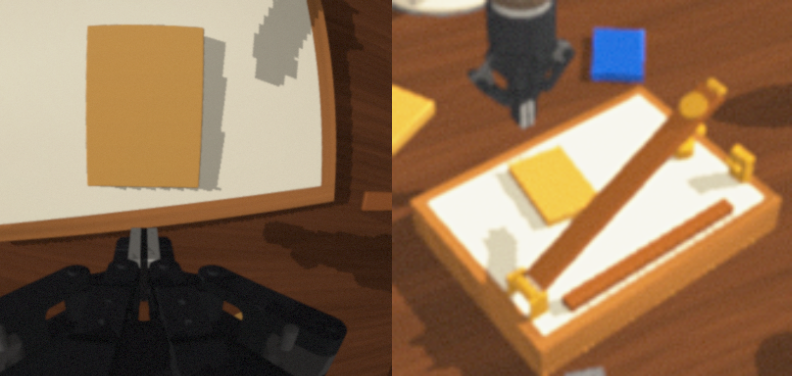

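Run:
```python
from h import *
from bench import r
np.set_printoptions(precision=4,suppress=True)
S=pickle.load(open("c0.pkl","rb"))["scene"]; s=r.read_state(); p=s["tool_pos"];R=np.array(s["eef_rot"]);print(p,s["t"])
print("tip px",proj(S,p),"box NL corner px",proj(S,np.array([.4172,.1288,.05])),"NR",proj(S,np.array([.4942,-.2038,.05])))
c=pickle.load(open("w3.pkl","rb"))
for h in(0,.013,.03):
    q=c["R"]@(p-R[:,2]*h)+c["t"]; th=np.arctan2(np.hypot(*q[:2]),q[2]); print(h,q[:2]/np.hypot(*q[:2])*th*c["fx"]+[c["cx"],c["cy"]])
for h in (0,.013,.03,.05): print(h,proj(S,p-R[:,2]*h))
```

```text
[ 0.4706 -0.054   0.0556] 5.925
tip px [225.9844 201.4446] box NL corner px [275.0991 174.9775] NR [177.0819 224.2379]
0 [259.9746 220.4861]
0.013 [260.0658 227.9294]
0.03 [260.2039 239.2662]
0 [225.9844 201.4446]
0.013 [225.908  198.0593]
0.03 [225.8065 193.5549]
0.05 [225.6844 188.1397]
```

The visible tips sit about 20–25 mm behind the reported TCP (scene tip px y≈193 against 201 predicted). I'll find the glass by touch, descending in small steps.

Emit:
carry_out:
  targets:
    - [-1,[0,0,-0.03],[0,0,0]]
    - [-1,[0,0,-0.04],[0,0,0]]
    - [-1,[0,0,-0.04],[0,0,0]]
    - [-1,[0,0,-0.04],[0,0,0]]

```text
t: 6.42
tool_pos: [0.4703, -0.054, 0.0433]
eef_rot: [[0.995, 0.102, 0.0], [0.102, -0.995, -0.0], [0.0, 0.0, -1.0]]
ft_force: [0.3, -0.0, 0.7]
width: -0.0001
gripper_force: 0.0
```

Run:
```python
from bench import r, viewer
import cv2,numpy as np
d=viewer.read_camera("scene"); e=viewer.read_camera("side")
b=cv2.resize(d["img"][160:240,180:270],None,fx=4.4,fy=4.4,interpolation=2); a=cv2.resize(e["img"][140:220,230:320],None,fx=4.4,fy=4.4,interpolation=2)
cv2.imwrite("pics/w4.png",np.hstack([b,a])[:,:,::-1]); s=r.read_state(); print(s["tool_pos"],s["ft_force"])
```

```text
[ 0.47046891 -0.05400483  0.04347797] [ 0.28511545  0.62930028 -0.43227373]
```

View pics/w4.png

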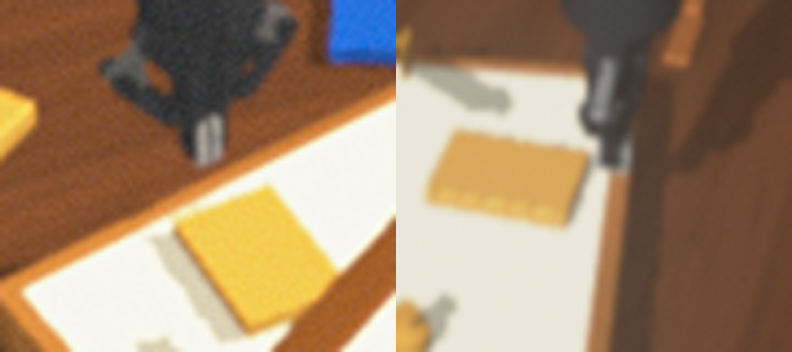

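Run:
```python
from h import *
d=pickle.load(open("c0.pkl","rb"));S=d["scene"];D=d["side"]
print(tri(S,(227.5,197.3),D,(279.1,178.2)), proj(D,np.array([.4705,-.054,.0433])),proj(D,np.array([.4705,-.054,.0633])))
```

```text
(array([ 0.47275723, -0.0527941 ,  0.07544859]), np.float64(0.006256168101744258)) [278.65365172 186.68572616] [278.90411474 181.74878261]
```

Triangulation puts the tip at z≈0.07 while the TCP reads 0.043, so I'll keep descending carefully and watch the force.

Emit:
carry_out:
  targets:
    - [-1,[0,0,-0.02],[0,0,0]]
    - [-1,[0,0,-0.035],[0,0,0]]
    - [-1,[0,0,-0.035],[0,0,0]]

```text
t: 6.9
tool_pos: [0.4697, -0.0537, 0.0321]
eef_rot: [[0.995, 0.102, -0.001], [0.102, -0.995, 0.001], [-0.001, -0.001, -1.0]]
ft_force: [-0.2, -0.6, -0.7]
width: -0.0003
gripper_force: 0.0
```

Emit:
carry_out:
  targets:
    - [-1,[0,0,-0.01],[0,0,0]]
    - [-1,[0,0,-0.01],[0,0,0]]

```text
t: 7.15
tool_pos: [0.4701, -0.0539, 0.0296]
eef_rot: [[0.995, 0.102, -0.0], [0.102, -0.995, 0.0], [-0.0, -0.0, -1.0]]
ft_force: [-0.2, 0.4, 0.2]
width: -0.0
gripper_force: 0.0
```

Emit:
carry_out:
  targets:
    - [-1,[0,0,-0.01],[0,0,0]]
    - [-1,[0,0,-0.01],[0,0,0]]

```text
t: 7.4
tool_pos: [0.4701, -0.0539, 0.0266]
eef_rot: [[0.995, 0.102, -0.0], [0.102, -0.995, 0.0], [-0.0, -0.0, -1.0]]
ft_force: [-0.2, 0.1, -0.2]
width: 0.0002
gripper_force: 0.0
```

Emit:
carry_out:
  targets:
    - [-1,[0,0,-0.008],[0,0,0]]
    - [-1,[0,0,-0.008],[0,0,0]]

```text
t: 7.65
tool_pos: [0.4701, -0.0539, 0.0242]
eef_rot: [[0.995, 0.102, -0.0], [0.102, -0.995, 0.0], [-0.0, -0.0, -1.0]]
ft_force: [0.2, -0.4, -0.7]
width: 0.0002
gripper_force: 0.0
```

Emit:
carry_out:
  targets:
    - [-1,[0,0,-0.008],[0,0,0]]
    - [-1,[0,0,-0.008],[0,0,0]]

```text
t: 7.9
tool_pos: [0.4701, -0.0539, 0.0218]
eef_rot: [[0.995, 0.102, -0.0], [0.102, -0.995, 0.0], [-0.0, -0.0, -1.0]]
ft_force: [0.5, -0.3, 0.1]
width: 0.0001
gripper_force: 0.0
```

Run:
```python
from h import *
from bench import r,viewer
d0=pickle.load(open("c0.pkl","rb"))
p=np.array([.4701,-.0539,0])
for n,sl in(("scene",(slice(170,225),slice(210,245))),("side",(slice(150,200),slice(262,300)))):
    c=viewer.read_camera(n); pickle.dump(c,open(f"{n}5.pkl","wb"))
    diff=np.abs(c["img"].astype(int)-d0[n]["img"]).sum(2)[sl]
    m=diff>60; rows=np.where(m.any(1))[0]; 
    print(n); 
    for y in range(rows[-1]-12,rows[-1]+1): x=np.where(m[y])[0]; print(y+sl[0].start, (x.min()+sl[1].start,x.max()+sl[1].start,len(x)) if len(x) else "")
    for z in (.05,.055,.06,.07): print(z,proj(c,p+[0,0,z]))
```

```text
scene
196 (np.int64(221), np.int64(230), 10)
197 (np.int64(221), np.int64(230), 10)
198 (np.int64(221), np.int64(230), 10)
199 (np.int64(222), np.int64(230), 9)
200 (np.int64(222), np.int64(230), 9)
201 (np.int64(224), np.int64(229), 6)
202 (np.int64(224), np.int64(228), 5)
203 
204 (np.int64(219), np.int64(222), 4)
205 (np.int64(217), np.int64(222), 6)
206 (np.int64(215), np.int64(220), 6)
207 (np.int64(212), np.int64(218), 7)
208 (np.int64(213), np.int64(216), 4)
0.05 [225.99500136 202.7679297 ]
0.055 [225.96600243 201.48122664]
0.06 [225.93683662 200.18711849]
0.07 [225.87799851 197.57642974]
side
173 (np.int64(271), np.int64(283), 13)
174 (np.int64(271), np.int64(283), 13)
175 (np.int64(272), np.int64(283), 12)
176 (np.int64(273), np.int64(282), 10)
177 (np.int64(274), np.int64(282), 9)
178 (np.int64(275), np.int64(282), 8)
179 (np.int64(275), np.int64(282), 8)
180 (np.int64(275), np.int64(282), 8)
181 (np.int64(275), np.int64(282), 8)
182 (np.int64(275), np.int64(282), 8)
183 (np.int64(276), np.int64(282), 7)
184 (np.int64(277), np.int64(282), 4)
185 (np.int64(281), np.int64(281), 1)
0.05 [278.85239935 185.09659196]
0.055 [278.91531994 183.86359377]
0.06 [278.97863338 182.62289718]
0.07 [279.10645363 180.1181186 ]
```

The image difference shows the tip at z≈0.055 (scene row ~201, side row ~183.5), so it lies about 33 mm behind the reported TCP. I'll go 1.5 mm lower and then push slowly while turning square.

Emit:
carry_out:
  targets:
    - [-1,[0,0,-0.005],[0,0,0]]
    - [-1,[0.02,0.003,-0.005],[0,0,0]]
    - [-1,[0.04,0.005,-0.005],[0,0,0]]
    - [-1,[0.06,0.008,-0.005],[0,0,0]]
    - [-1,[0.08,0.011,-0.005],[0,0,0.012]]
    - [-1,[0.1,0.014,-0.005],[0,0,0.024]]
    - [-1,[0.12,0.018,-0.005],[0,0,0.036]]
    - [-1,[0.14,0.021,-0.005],[0,0,0.048]]
    - [-1,[0.16,0.025,-0.005],[0,0,0.06]]
    - [-1,[0.18,0.028,-0.005],[0,0,0.072]]
    - [-1,[0.2,0.032,-0.005],[0,0,0.083]]
    - [-1,[0.2,0.032,-0.005],[0,0,0.083]]

```text
t: 9.5
tool_pos: [0.5309, -0.0443, 0.0206]
eef_rot: [[0.973, 0.231, 0.001], [0.231, -0.973, -0.0], [0.001, 0.0, -1.0]]
ft_force: [0.4, 0.0, 0.1]
width: -0.0002
gripper_force: 0.0
```

```bash
cat > loc.py <<'E'
from h import *
from bench import r,viewer
np.set_printoptions(precision=4,suppress=True)
c=viewer.read_camera("wrist"); img=c["img"]; pickle.dump(c,open("wl.pkl","wb"))
def fish(uv,z):
    uv=np.array(uv,float)-[c["cx"],c["cy"]]; rr=np.linalg.norm(uv,axis=1); th=rr/c["fx"]
    d=np.c_[uv/rr[:,None]*np.sin(th)[:,None],np.cos(th)]@c["R"]; o=-c["R"].T@c["t"]
    return (o+d*((z-o[2])/d[:,2])[:,None])[:,:2]
yaw=.2295;ux=np.array([np.cos(yaw),np.sin(yaw)]);U=np.c_[ux,[-ux[1],ux[0]]];C=np.array([.5777,-.009])
hsv=cv2.cvtColor(img,cv2.COLOR_RGB2HSV)
m=cv2.inRange(hsv,(12,120,90),(26,255,255)); m[:, :150]=0; m[:,380:]=0; m[330:]=0
cn=max(cv2.findContours(m,0,1)[0],key=cv2.contourArea)[:,0]
P=(fish(cn,.064)-C)@U*1000
rc=cv2.minAreaRect(P.astype(np.float32)); print("box-frame rect mm",rc,"area",cv2.contourArea(cn)); print(cv2.boxPoints(rc))
s=r.read_state(); print("tcp box",(s["tool_pos"][:2]-C)@U,s["tool_pos"],s["ft_force"],s["t"])
E
python3 loc.py
```

```text
box-frame rect mm ((8.135448455810547, -29.633853912353516), (69.73638153076172, 99.75628662109375), 81.88829040527344) area 28584.0
[[-46.1637 -57.1152]
 [ 52.5945 -71.1912]
 [ 62.4346  -2.1525]
 [-36.3236  11.9235]]
tcp box [-0.0539 -0.0237] [ 0.5306 -0.0443  0.0205] [-0.2732  0.4454  0.4445] 9.55
```

Emit:
carry_out:
  targets:
    - [-1,[-0.032,-0.008,0],[0,0,0]]
    - [-1,[-0.024,-0.042,0],[0,0,0]]
    - [-1,[-0.016,-0.076,0],[0,0,0]]
    - [-1,[0.01,-0.07,0],[0,0,0]]
    - [-1,[0.03,-0.065,0],[0,0,0]]
    - [-1,[0.05,-0.06,0],[0,0,0]]
    - [-1,[0.068,-0.056,0],[0,0,0]]
    - [-1,[0.085,-0.052,0],[0,0,0]]
    - [-1,[0.1,-0.049,0],[0,0,0]]
    - [-1,[0.112,-0.046,0],[0,0,0]]
    - [-1,[0.112,-0.046,0],[0,0,0]]

```text
t: 10.92
tool_pos: [0.5642, -0.058, 0.0205]
eef_rot: [[0.973, 0.23, 0.0], [0.23, -0.973, 0.0], [0.0, 0.0, -1.0]]
ft_force: [0.1, -0.0, 0.4]
width: -0.0001
gripper_force: 0.0
```

```bash
python3 loc.py
```

```text
box-frame rect mm ((28.280170440673828, -21.00412368774414), (69.44123840332031, 83.6144027709961), 89.84920501708984) area 21371.0
[[-13.6183 -55.6146]
 [ 69.9958 -55.8347]
 [ 70.1786  13.6063]
 [-13.4355  13.8264]]
tcp box [-0.0245 -0.0446] [ 0.564  -0.058   0.0205] [-0.0794  0.4062 -0.1513] 10.975
```

Now square (0.003 rad), with the near edge at x=−13.5 mm; home is −10. I'll shift to the block's middle and push the last few millimetres against the fence.

Emit:
carry_out:
  targets:
    - [-1,[-0.026,-0.006,0],[0,0,0]]
    - [-1,[-0.043,0.069,0],[0,0,0]]
    - [-1,[-0.043,0.069,0],[0,0,0]]
    - [-1,[-0.025,0.073,0],[0,0,0]]
    - [-1,[-0.014,0.075,0],[0,0,0]]
    - [-1,[-0.006,0.077,0],[0,0,0]]
    - [-1,[0.002,0.079,0],[0,0,0]]
    - [-1,[0.002,0.079,0],[0,0,0]]

```text
t: 11.98
tool_pos: [0.5625, -0.035, 0.0203]
eef_rot: [[0.973, 0.231, -0.005], [0.231, -0.973, -0.001], [-0.005, -0.001, -1.0]]
ft_force: [-8.2, -2.0, 5.9]
width: -0.0002
gripper_force: 4.3
```

```bash
python3 loc.py
```

```text
box-frame rect mm ((28.396961212158203, -20.44402313232422), (77.05004119873047, 69.89053344726562), 0.6233398914337158) area 21265.0
[[-10.506   14.0801]
 [ -9.7456 -55.8063]
 [ 67.2999 -54.9681]
 [ 66.5395  14.9183]]
tcp box [-0.0207 -0.0218] [ 0.5625 -0.0349  0.0202] [-8.2426 -2.6074  5.5059] 12.025
```

The offcut is home: near edge at −10 mm, square to 0.01 rad, with 8 N contact against the fence. I'll back off, rise, and compute the bar angle and pad path.

Emit:
carry_out:
  targets:
    - [-1,[-0.05,-0.012,0],[0,0,0]]
    - [-1,[-0.1,-0.023,0.02],[0,0,0]]
    - [-1,[-0.1,-0.023,0.2],[0,0,0]]
    - [-1,[-0.1,-0.023,0.4],[0,0,0]]
    - [-1,[-0.1,-0.023,0.6],[0,0,0]]
    - [-1,[-0.1,-0.023,0.75],[0,0,0]]
    - [-1,[-0.1,-0.023,0.75],[0,0,0]]

```text
t: 12.9
tool_pos: [0.5374, -0.0422, 0.2506]
eef_rot: [[0.973, 0.23, 0.009], [0.23, -0.973, -0.003], [0.009, 0.005, -1.0]]
ft_force: [-0.0, -0.9, -0.9]
width: 0.0001
gripper_force: 0.0
```

Run:
```python
from h import *
from bench import r,viewer
np.set_printoptions(precision=4,suppress=True)
S=viewer.read_camera("scene"); W=viewer.read_camera("wrist"); cv2.imwrite("pics/w6.png",np.hstack([cv2.resize(W["img"][:,:],(480,360)),cv2.resize(S["img"][150:300,180:313],(319,360))])[:,:,::-1])
yaw=.2295;ux=np.array([np.cos(yaw),np.sin(yaw)]);U=np.c_[ux,[-ux[1],ux[0]]];C=np.array([.5777,-.009])
o,d=ray(S,(130+573/3.4,150+118/3.4)); d=d[0]
ob=(o[:2]-C)@U; db=d[:2]@U; t=(.07-ob[0])/db[0]; y=ob[1]+t*db[1]; z=o[2]+t*d[2]
print("pad box y,z",y,z,"radius",np.hypot(y+.147,z-.072),"angle",np.arctan2(z-.072,y+.147)-np.arctan2(.01,.25))
pt=lambda a:(-.147+.25*np.cos(a)-.01*np.sin(a),.072+.25*np.sin(a)+.01*np.cos(a))
for a in (.6,.5,.4,.3,.2,.1,0):
    yy,zz=pt(a); w=C+U@[.07,yy]; print(a,w,zz,"TCPz",zz-.033)
print(r.read_state()["tool_pos"])
```

```text
pad box y,z 0.06478823460875605 0.20484205058089733 radius 0.2500025334296258 angle 0.5202297875894634
0.6 [0.6337 0.0592] 0.2214139744978556 TCPz 0.1884139744978556
0.5 [0.6305 0.0728] 0.20063221026995448 TCPz 0.16763221026995448
0.4 [0.6278 0.0842] 0.17856519551719147 TCPz 0.14556519551719146
0.3 [0.6256 0.0935] 0.15543341655659093 TCPz 0.12243341655659093
0.2 [0.624  0.1004] 0.13146799847717772 TCPz 0.09846799847717772
0.1 [0.6229 0.105 ] 0.10690839581448729 TCPz 0.07390839581448728
0 [0.6224 0.1072] 0.08199999999999999 TCPz 0.04899999999999999
[ 0.5346 -0.0414  0.2453]
```

View pics/w6.png

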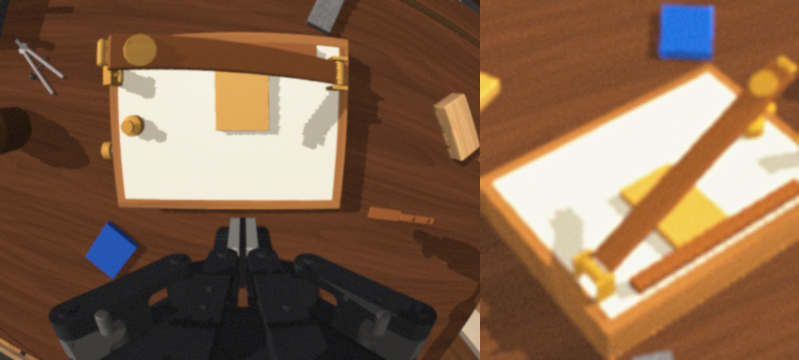

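The picture shows the offcut under the bar and square to the fence, the weight undisturbed, and the bar still raised at 0.52 rad (pad radius check gives 0.250 m). Next, move over the thumb plate.

Emit:
carry_out:
  targets:
    - [-1,[0.16,0.18,0],[0,0,0]]
    - [-1,[0.32,0.37,0],[0,0,0]]
    - [-1,[0.32,0.37,-0.05],[0,0,0]]
    - [-1,[0.32,0.37,-0.1],[0,0,0]]
    - [-1,[0.32,0.37,-0.1],[0,0,0]]
    - [-1,[0.32,0.37,-0.1],[0,0,0]]

```text
t: 13.75
tool_pos: [0.63, 0.0686, 0.2155]
eef_rot: [[0.973, 0.229, -0.0], [0.229, -0.973, -0.0], [-0.0, 0.0, -1.0]]
ft_force: [0.2, 0.2, 0.4]
width: -0.0
gripper_force: 0.0
```

Emit:
carry_out:
  targets:
    - [-1,[0.001,0.007,-0.08],[0,0,0]]
    - [-1,[0.002,0.014,-0.13],[0,0,0]]
    - [-1,[0.002,0.014,-0.16],[0,0,0]]
    - [-1,[-0.003,0.033,-0.197],[0,0,0]]
    - [-1,[-0.007,0.052,-0.233],[0,0,0]]
    - [-1,[-0.011,0.068,-0.27],[0,0,0]]
    - [-1,[-0.015,0.083,-0.31],[0,0,0]]
    - [-1,[-0.018,0.095,-0.35],[0,0,0]]
    - [-1,[-0.02,0.106,-0.39],[0,0,0]]
    - [-1,[-0.022,0.114,-0.43],[0,0,0]]
    - [-1,[-0.023,0.119,-0.455],[0,0,0]]
    - [-1,[-0.023,0.119,-0.455],[0,0,0]]

```text
t: 15.25
tool_pos: [0.6229, 0.1053, 0.0781]
eef_rot: [[0.973, 0.23, -0.002], [0.23, -0.973, -0.0], [-0.002, -0.0, -1.0]]
ft_force: [-1.2, 0.8, 0.5]
width: -0.0003
gripper_force: 0.2
```

```bash
cat > pad.py <<'E'
from h import *
from bench import r,viewer
S=viewer.read_camera("scene"); pickle.dump(S,open("s7.pkl","wb"))
yaw=.2295;ux=np.array([np.cos(yaw),np.sin(yaw)]);U=np.c_[ux,[-ux[1],ux[0]]];C=np.array([.5777,-.009])
# free end of bar (276 mm) and mid (150 mm) near-edge px for candidate angles, with sampled colour
hsv=cv2.cvtColor(S["img"],cv2.COLOR_RGB2HSV)
for a in (.6,.5,.4,.3,.2,.15,.1,.05,0):
    hit=[]
    for L in (.06,.1,.14,.18):
        for x in(.058,.07,.082):
            X=np.r_[C+U@[x,-.147+L*np.cos(a)-.006*np.sin(a)],.072+L*np.sin(a)+.006*np.cos(a)]
            u,v=np.round(proj(S,X)).astype(int); h=hsv[v,u]; hit.append(int(h[0]<14 and h[1]>120 and h[2]<200))
    print(a,hit)
s=r.read_state(); print(s["tool_pos"],s["ft_force"],s["t"])
E
python3 pad.py
```

```text
0.6 [0, 0, 1, 0, 0, 0, 0, 0, 0, 0, 0, 0]
0.5 [0, 0, 1, 0, 0, 0, 0, 0, 0, 0, 0, 0]
0.4 [0, 1, 1, 0, 0, 0, 0, 0, 0, 0, 0, 0]
0.3 [0, 1, 1, 0, 0, 1, 0, 0, 1, 0, 0, 1]
0.2 [0, 1, 1, 0, 1, 0, 0, 1, 0, 0, 1, 1]
0.15 [0, 1, 0, 0, 1, 1, 0, 1, 1, 0, 1, 0]
0.1 [0, 1, 0, 1, 1, 1, 1, 1, 1, 0, 1, 1]
0.05 [1, 1, 1, 1, 1, 1, 1, 0, 0, 1, 1, 0]
0 [1, 1, 1, 1, 1, 1, 1, 0, 0, 1, 1, 0]
[0.62335608 0.10523172 0.07871591] [ 0.27950499 -0.3617178   1.20448875] 15.3
```

The bar follows the finger (about 0.1 rad now). I'll press through the catch in small steps.

Emit:
carry_out:
  targets:
    - [-1,[-0.001,0.003,-0.025],[0,0,0]]
    - [-1,[-0.002,0.005,-0.05],[0,0,0]]
    - [-1,[-0.002,0.006,-0.07],[0,0,0]]
    - [-1,[-0.002,0.006,-0.085],[0,0,0]]
    - [-1,[-0.002,0.006,-0.095],[0,0,0]]
    - [-1,[-0.002,0.006,-0.095],[0,0,0]]

```text
t: 16.05
tool_pos: [0.6228, 0.1075, 0.0505]
eef_rot: [[0.973, 0.23, -0.0], [0.23, -0.973, 0.001], [-0.0, -0.001, -1.0]]
ft_force: [-0.7, 2.1, 2.8]
width: 0.0003
gripper_force: 1.5
```

Emit:
carry_out:
  targets:
    - [-1,[0,0,-0.007],[0,0,0]]
    - [-1,[0,0,-0.014],[0,0,0]]
    - [-1,[0,0,-0.02],[0,0,0]]
    - [-1,[0,0,-0.02],[0,0,0]]

```text
t: 16.55
tool_pos: [0.6226, 0.1069, 0.0439]
eef_rot: [[0.973, 0.23, -0.001], [0.23, -0.973, -0.0], [-0.001, -0.0, -1.0]]
ft_force: [-0.0, -0.6, -0.4]
width: 0.0001
gripper_force: 0.0
```

The force fell off, which suggests the catch snapped. I'll follow through until there is firm contact to confirm.

Emit:
carry_out:
  targets:
    - [-1,[0,0,-0.007],[0,0,0]]
    - [-1,[0,0,-0.014],[0,0,0]]
    - [-1,[0,0,-0.014],[0,0,0]]

```text
t: 16.92
tool_pos: [0.6234, 0.1071, 0.0422]
eef_rot: [[0.973, 0.231, 0.0], [0.231, -0.973, -0.0], [0.0, 0.0, -1.0]]
ft_force: [-4.5, -0.6, 10.3]
width: 0.0002
gripper_force: 5.2
```

Firm contact at 10 N, so the bar is on its stop. I'll press slightly more, then lift clear and check.

Emit:
carry_out:
  targets:
    - [-1,[0,0,-0.007],[0,0,0]]
    - [-1,[0,0,-0.007],[0,0,0]]
    - [-1,[0,0,0.05],[0,0,0]]
    - [-1,[0,0,0.2],[0,0,0]]
    - [-1,[0,0,0.4],[0,0,0]]
    - [-1,[-0.2,-0.1,0.5],[0,0,0]]
    - [-1,[-0.4,-0.2,0.5],[0,0,0]]
    - [-1,[-0.4,-0.2,0.5],[0,0,0]]
    - [-1,[-0.4,-0.2,0.5],[0,0,0]]

```text
t: 18.05
tool_pos: [0.5032, 0.0469, 0.1909]
eef_rot: [[0.973, 0.229, 0.002], [0.229, -0.973, 0.0], [0.002, 0.0, -1.0]]
ft_force: [-0.6, -0.2, -0.3]
width: -0.0001
gripper_force: 0.0
```

```bash
python3 pad.py; python3 loc.py
python3 - <<'E'
from h import *
S=pickle.load(open("s7.pkl","rb"));W=pickle.load(open("wl.pkl","rb"))
cv2.imwrite("pics/w8.png",np.hstack([cv2.resize(W["img"],(448,336)),cv2.resize(S["img"][160:300,190:335],(348,336),interpolation=2)])[:,:,::-1])
E
```

```text
0.6 [0, 0, 0, 0, 0, 0, 0, 0, 0, 0, 0, 0]
0.5 [0, 0, 0, 0, 0, 0, 0, 0, 0, 0, 0, 0]
0.4 [0, 0, 0, 0, 0, 0, 0, 0, 0, 0, 0, 0]
0.3 [0, 0, 0, 0, 0, 0, 0, 0, 0, 0, 0, 0]
0.2 [0, 0, 0, 0, 0, 1, 0, 0, 0, 0, 0, 0]
0.15 [0, 0, 0, 0, 0, 0, 0, 0, 0, 0, 0, 1]
0.1 [0, 0, 0, 0, 0, 0, 0, 0, 0, 0, 0, 0]
0.05 [0, 0, 1, 0, 1, 0, 0, 0, 0, 0, 0, 0]
0 [0, 1, 0, 0, 0, 0, 0, 0, 0, 0, 0, 0]
[0.50401111 0.04720132 0.19089829] [-0.30985276  0.71040103 -0.07660042] 18.1
box-frame rect mm ((3.7449951171875, 62.861595153808594), (257.21221923828125, 260.6966552734375), 2.015704870223999) area 19367.0
[[-129.3663  188.6058]
 [-120.1967  -71.9296]
 [ 136.8563  -62.8826]
 [ 127.6867  197.6528]]
tcp box [-0.0587  0.0716] [0.5043 0.0474 0.1908] [-0.1017  0.3959  0.0976] 18.15
```

View pics/w8.png

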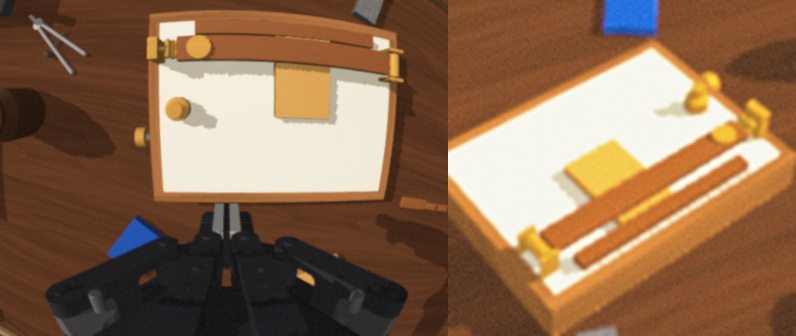

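The bar stays down with its end under the catch, the offcut is beneath it and the weight hasn't moved. One numeric check of the pad height and the offcut's edges before handing in.

Run:
```python
from h import *
np.set_printoptions(precision=4,suppress=True)
S=pickle.load(open("s7.pkl","rb")); c=pickle.load(open("wl.pkl","rb"))
def fish(uv,z):
    uv=np.array(uv,float)-[c["cx"],c["cy"]]; rr=np.linalg.norm(uv,axis=1); th=rr/c["fx"]
    d=np.c_[uv/rr[:,None]*np.sin(th)[:,None],np.cos(th)]@c["R"]; o=-c["R"].T@c["t"]
    return (o+d*((z-o[2])/d[:,2])[:,None])[:,:2]
yaw=.2295;ux=np.array([np.cos(yaw),np.sin(yaw)]);U=np.c_[ux,[-ux[1],ux[0]]];C=np.array([.5777,-.009])
for a in (0,.02,.05): 
    X=np.r_[C+U@[.07,-.147+.25*np.cos(a)-.01*np.sin(a)],.072+.25*np.sin(a)+.01*np.cos(a)]; print("pad px",a,proj(S,X))
hsv=cv2.cvtColor(S["img"],cv2.COLOR_RGB2HSV); m=cv2.inRange(hsv,(20,120,120),(32,255,255)); m[:208]=0;m[225:]=0;m[:,:293]=0;m[:,312:]=0
M=cv2.moments(m,True); print("pad seen",M["m10"]/M["m00"],M["m01"]/M["m00"],M["m00"])
hsv=cv2.cvtColor(c["img"],cv2.COLOR_RGB2HSV); m=cv2.inRange(hsv,(12,100,90),(28,255,255)); m[:72]=0;m[145:]=0;m[:,:300]=0;m[:,392:]=0
cn=max(cv2.findContours(m,0,1)[0],key=cv2.contourArea)[:,0]
rc=cv2.minAreaRect(((fish(cn,.064)-C)@U*1000).astype(np.float32)); print(cv2.boxPoints(rc),rc[2])
print("box near edge",(fish([(155*1.143,200*1.143),(383*1.143,201*1.143)],.05)-C)@U*1000)
```

```text
pad px 0 [304.4904 213.9262]
pad px 0.02 [304.6302 212.6301]
pad px 0.05 [304.7892 210.7041]
pad seen 304.75 215.25 52.0
[[-10.6481  15.4247]
 [ -8.8678 -73.7641]
 [ 63.3464 -72.3226]
 [ 61.566   16.8662]] 1.1435555219650269
box near edge [[-123.5719  170.4993]
 [-129.0953 -170.3166]]
```

```bash
python3 -c "
from bench import r
print(r.sign_off())"
```

```text
the job is handed in; nothing more can be done
None
```

I handed the job in with the offcut flat against the fence and the bar pressed shut under its catch; my last camera check showed both in place, no bystander in view had moved, and no verdict came back.

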